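# Clamp a glued planter foot

## Robot

A 6-joint arm with a two-finger parallel gripper is mounted at the origin on the work surface. World frame = base frame: x ahead of the robot, y to its left, z up, the work surface at z = 0. Lengths are in m, angles in rad, forces in N, time in s.
With the tool pointing down it reaches from about 0.375 to 0.975 m from the base axis. Payload 3.8 kg.
Tool frame: the origin (TCP) lies at the very end of the fingers, on their centre line; the grasp point (between the pads) lies 19 mm behind it; z points along the fingers, y is the direction in which the jaws open and shut (so a half turn about z gives the same grasp; the last joint's range is limited). The gripper opens to 85 mm and grips with 20 to 120 N. Pads are 22 mm wide; open, the fingers measure 114 mm over their backs; the gripper's body (76 mm by 85 mm) begins 54 mm behind the grasp point. The pads swing forward as they close: fully open they stand 13 mm farther back than shut.
Start: joints at [1.252, 0.264, 1.604, -0, 1.274, -0.037], TCP at [0.188, 0.648, 0.231] pointing down, gripper open.
Joint ranges: [-2.63, 2.63], [-0.94, 2.18], [0.31, 2.57], [-1.31, 4.45], [0, 2.66], [-2.55, 2.55]. Speed limits (rad/s): [2.57, 2.57, 3.14, 3.14, 3.14, 3.14].

## Interface

Orientations are given as a rotation vector (axis times angle).
In Python, from workcell import bot, viewer, finish_job gives the robot as it stands.
- The arm moves only by the tool servo_tool, never from a script. Its argument "plan" is a list that holds one entry, the list of rows, each a list of 6 numbers: the shift along the tool's x, y, z in cm, then the turn, a rotation vector about the tool's x, y, z in degrees. A call has 1 to 20 rows; each row is the pose to reach, as a shift and turn from the pose measured when the call began, along the tool's axes at that moment; what a row does not reach only later rows make up. A row lasts 1/12 s, in which the tool goes at most 41.7 mm and 7.16 degrees, less where a joint would pass 70% of its speed; a pose out of reach is approached as far as the arm can. A call with a gripper value outside its range is refused whole. "claw" is the finger opening in cm, from 0 to 8.54, set as the call begins (left out, the last holds). The fingers move at their own pace and stop on an object; "grip_force" is the grip in N (left out, the last holds). Time passes only in rows, so rows that repeat a pose let the fingers close. It gives the time, the measured TCP pose, the force and the opening at its end, in the units of the state.
- bot.read_state(): the state, without advancing time (a new reading comes with each control period).
- viewer.read_camera(name): name is "side" or "top" or "wrist"; returns a dict with "color" (384x512x3 uint8, red, green, blue), "fx", "fy", "cx", "cy" (pixels), "eye" and "rotation" of the camera in the world; the wrist camera has in their place "T_tool_cam" (4x4, takes a point from camera to tool coordinates, whose origin is the TCP and whose axes are the flange's). Camera axes: x right, y down, z forward; pixel columns grow to the right and rows downward; lengths in m; the calibration is good to about 2 mm. A picture is of the moment at which its call begins: read the wrist's pose just before it. There is no depth.
- finish_job(): hands the job in, once; it reports no verdict.
The state is a dict: "time": time; "q": joint angles; "joint_vel": joint speeds; "joint_torque": joint torques, N m; "tool_pos": TCP position; "tcp_rot": TCP orientation; "wrist_force": force on the tool from outside, world axes, zero at the start; "torque": the same for the moment, N m; "width": opening from 0.0 (shut) to 1.0 (fully open).
Only numpy, scipy, OpenCV 4.12 (cv2) and the standard library are available. Lean on these libraries where they do the work, as an engineer would, in place of code of your own. Each camera call takes 0.05 s, during which the arm holds its last target.

## Task

Stand the freshly glued pine foot block upright on the clamp's bed between the spring pad and the stop, in line with them, with its glue seam crosswise so that the clamp will press its two boards together. Let go of it, then pump the clamp's trigger until the pad closes on the block and its spring is pressed about half-way in, no more than three quarters or the soft pine is crushed; work the clamp by its trigger only, do not push the rod or pad by hand. Finish while still holding the trigger squeezed at that pressure, and leave the other things on the bench alone.

Things in the scene. Friction and masses are not known exactly. Their poses are not given: they have to be found in the camera images.
- clamp: Push-rod clamp screwed to the bench. Origin on the bench; x runs along its centre line from handle to stop, y crosswise, z up. In its frame (mm): plywood bed x -140 to 200, y -55 to 55, top at z 18; dark steel housing x -90 to 30, y -22 to 22, top at z 76; then rod, spring pad and stop.
- stop: Dark steel stop plate fixed on the bed, 20 thick x 70 wide x 67 mm tall, its top 85 mm above the bench, its pressing face at clamp x = 170 mm facing the pad. Origin at the centre of its foot on the bed.
- trigger (a joint): Trigger lever in front of the handle, rad: 0 relaxed (upright), 0.30 fully squeezed to the handle. Pivot at clamp x -17, z 58 mm. After up to 0.08 rad of play, squeezing drives the rod forward 45 mm per rad, about 10 mm a full stroke; when released a spring returns it and the rod stays. Takes 3 to 20 N at its bar.
- trigger_bar (a point): Centre of the cross bar at the trigger's upper end, 14 mm diameter, 40 mm long along clamp y, 57 mm above the pivot, 115 mm above the bench; lever top at 122 mm.
- plunger (a joint): Travel of the 8 mm steel rod (45 mm above the bench) towards the stop, m, 0 to 0.075. Relaxed, the pad's face stands at clamp x = 0.080 + this. Not to be pushed by hand. Its worn catch holds only 3 N: under more pressure it slips back when the trigger is let go.
- pad (a joint): How far the spring pad is pressed back towards the collar on the rod, m: 0 relaxed, 0.018 fully in; 0.7 N per mm. The bare stem between pad and collar, 20 mm long when relaxed, shortens by this much.
- pad_face (a point): Centre of the front face of the rubber pad, 40 wide x 40 mm tall x 10 mm thick, 45 mm above the bench, facing the stop.
- block_center (a point): Centre of the loose pine foot block, 36 mm (its x, two 18 mm boards with a dark glue seam between them) x 50 mm (its y) x 60 mm tall (its z); it starts upright on the bench, 70 g. The 36 mm dimension is the one to be clamped; either face may look to the stop.
- block: The same pine block; origin at the centre of its underside.
- saucer: Brown saucer, 130 mm across, 22 mm high, a bystander.
- trowel: Aluminium trowel with wooden handle, lying, about 270 mm long, a bystander.
- cultivator: Stainless steel three-tined hand cultivator, lying, about 250 mm long, a bystander.
- handle (a point): Middle of the clamp's fixed black handle, a post on the housing 14 mm thick along clamp x, 30 mm wide, at clamp x -55, z 115 mm, top at z 136; rear face x -62. It does not move. One finger goes behind it, the other in front of the trigger bar (front x -10 relaxed, about -27 fully squeezed, mm).
Mind the look-alikes: they are no part of the job. Of the things like the block, leave any that is purple, white or yellow; of the rest the smaller one is meant.

How it is judged:
On the way, in this order (a step that is already met when the one before it is completed fails the run):
1. the block stands upright on the bed between pad and stop, seam crosswise, let go, not yet pressed (x of block_center in the frame of clamp between 0.095 and 0.16 m and y of block_center in the frame of clamp between -0.015 and 0.015 m and height (world z) of block_center between 0.043 and 0.053 m and angle between block's own z axis and vertical below 0.1 rad and angle between the x axis of block and the x axis of clamp, either way round below 0.25 rad and contact force between the fingers and block below 0.2 N and contact force between pad and block below 2 N), for 0.2 s.
2. the pad presses the block against the stop, the robot on the trigger (contact force between pad and block above 3.3 N and contact force between block and stop above 2 N and contact force between the fingers and trigger above 1 N), for 0.1 s.
At the end, for the whole second after the job is handed in: Block upright on the bed (5 deg), within 15 mm of the clamp's centre line, square to it (7 deg), at rest, untouched by the robot, pressed by the pad against the stop with 3.9 to 9.6 N (spring in 5.5 to 13.5 mm), while the fingers still hold the trigger squeezed (contact force between pad and block between 3.9 and 9.6 N and contact force between block and stop above 2 N and value of joint pad between 0.0055 and 0.0135 m and contact force between the fingers and trigger above 2 N and value of joint trigger above 0.03 rad and contact force between each of the arm, the fingers and block below 0.2 N and y of block_center in the frame of clamp between -0.015 and 0.015 m and height (world z) of block_center between 0.043 and 0.053 m and angle between block's own z axis and vertical below 0.08 rad and angle between the x axis of block and the x axis of clamp, either way round below 0.12 rad and linear speed of block below 0.02 m/s and velocity of joint plunger below 0.01 m/s); the arm keeps its last pose, push and grip.
It fails at once if the soft pine block is crushed (pad force above 11.5 N or pad pressed in beyond 16 mm) (contact force between pad and block above 11.5 N or value of joint pad above 0.016 m).
It fails at once if the rod or pad is pushed by the robot itself (contact force between any of the fingers, the arm and plunger above 4 N).
It fails at once if a bystander is disturbed (distance of any of saucer, trowel, cultivator from where it was at the start of the episode above 0.03 m).
It also fails if it takes over 59 s, if anything falls off the work surface, if the arm or the gripper's body presses on something with over 40 N, if the wrist force passes 120 N, or if a joint passes its speed limit or range.

## Working session

There is one attempt and no reset: what is moved stays moved. The work goes in short steps, Python scripts to look and compute and a tool call to move; the robot and the scene stay as the last step left them, time stands still between calls to the robot, and variables do not carry over. Pictures are saved under pics/ and viewed, and the job is handed in when it is done.

Besides the shell and the picture viewer there is one more tool, called after "Emit:" as a command line: name --argument value ..., lists and objects as JSON in quotes. servo_tool: Moves the arm, as the interface text tells. Its arguments: {"type":"object","properties":{"plan":{"type":"array"},"claw":{"type":"number"},"grip_force":{"type":"number"}},"required":["plan"]}

```bash
mkdir -p pics; ls
cat > h.py <<'E'
import numpy as np, cv2
from workcell import bot, viewer
from scipy.spatial.transform import Rotation as R
def pose():
    s=bot.read_state(); return s, np.array(s['tool_pos']), R.from_rotvec(s['tcp_rot'])
def snap(n,f=None):
    s,p,r=pose(); c=viewer.read_camera(n)
    if n=='wrist':
        T=np.array(c['T_tool_cam']); c['eye']=p+r.apply(T[:3,3]); c['rotation']=r.as_matrix()@T[:3,:3]
    c['eye']=np.array(c['eye']); c['rotation']=np.array(c['rotation'])
    if f: cv2.imwrite('pics/'+f,c['color'][:,:,::-1]); np.save('pics/'+f+'.npy',{k:v for k,v in c.items()},allow_pickle=True)
    return c
def load(f): return np.load('pics/'+f+'.npy',allow_pickle=True).item()
def ray(c,u,v):
    return c['eye'], c['rotation']@np.array([(u-c['cx'])/c['fx'],(v-c['cy'])/c['fy'],1.])
def onz(c,u,v,z):
    e,d=ray(c,u,v); return e+d*(z-e[2])/d[2]
def proj(c,P):
    q=c['rotation'].T@(np.array(P)-c['eye']); return np.array([c['fx']*q[0]/q[2]+c['cx'],c['fy']*q[1]/q[2]+c['cy']])
def to_tool(P):
    s,p,r=pose(); return r.inv().apply(np.array(P)-p)*100
E
python3 - <<'E'
from h import *
print(bot.read_state())
for n in ['top','side','wrist']:
    c=snap(n,n+'0.png'); print(n,c['eye'],c['rotation'].round(3).tolist(),c['fx'])
E
```

```text
pics
{'time': 0.0, 'q': array([ 1.25207669e+00,  2.64770266e-01,  1.60539640e+00, -1.69517102e-06,
        1.27368289e+00, -3.69390207e-02]), 'joint_vel': array([ 8.78316883e-04,  6.52538451e-04,  7.52623357e-05,  5.82184217e-04,
       -2.64491135e-04, -5.95173962e-05]), 'joint_torque': array([-2.63662630e-03, -5.15094566e+01, -3.67320979e+01, -3.01265436e-04,
        1.28016292e-02,  1.15633250e-05]), 'tool_pos': array([0.18749142, 0.64767097, 0.22993839]), 'tcp_rot': array([-0.44110018, -3.11006826,  0.00348924]), 'wrist_force': array([-0.32352355, -0.98320448, -0.72588538]), 'torque': array([-0.00866998,  0.0173981 , -0.00949075]), 'width': 0.9956560590141806}
top [0.45500714 0.02849979 1.43392364] [-2.222, 2.197, -0.062] 465.36916618044114
side [ 0.08235762 -0.78507113  1.24802785] [-2.406, 0.61, -0.206] 440.2916166670563
wrist [0.10821242 0.67052408 0.37263653] [[0.278, 0.91, 0.307], [0.961, -0.262, -0.091], [-0.003, 0.32, -0.948]] 341.47535794868514
```

```bash
sed -i "s/c\['rotation'\]=np.array(c\['rotation'\])/c['rotation']=np.array(c['rotation']) if np.size(c['rotation'])==9 else R.from_rotvec(c['rotation']).as_matrix()/" h.py
python3 - <<'E'
from h import *
for n in ['top','side']:
    c=load(n+'0.png'); c['rotation']=R.from_rotvec(c['rotation']).as_matrix() if np.size(c['rotation'])==3 else c['rotation']; np.save('pics/'+n+'0.png.npy',c,allow_pickle=True); print(c['rotation'].round(2).tolist())
E
```

```text
[[0.01, -1.0, 0.04], [-1.0, -0.01, -0.02], [0.02, -0.04, -1.0]]
[[0.88, -0.37, 0.29], [-0.47, -0.69, 0.55], [-0.0, -0.62, -0.78]]
```

View pics/top0.png

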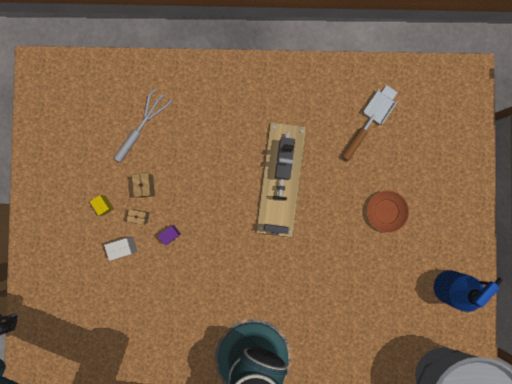

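View pics/side0.png

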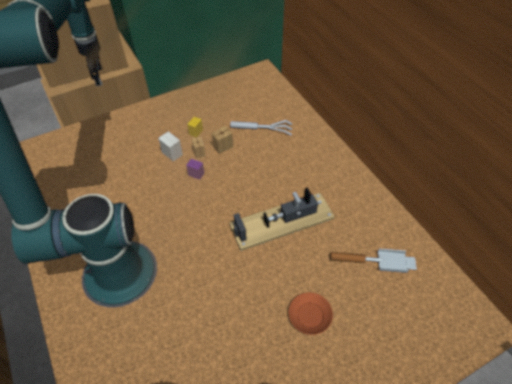

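View pics/wrist0.png

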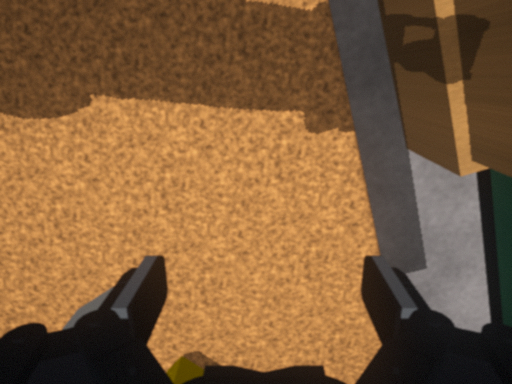

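Run:
```python
from h import *
im=cv2.imread('pics/top0.png')
a=cv2.resize(im[165:275,85:195],(550,550),interpolation=cv2.INTER_CUBIC)
cv2.imwrite('pics/crop1.png',a)
b=cv2.resize(im[110:250,230:330],(570,798),interpolation=cv2.INTER_CUBIC)[:600]
cv2.imwrite('pics/crop2.png',cv2.resize(im[115:243,245:320],(351,598),interpolation=cv2.INTER_CUBIC))
```

```text
(no output)
```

View pics/crop1.png

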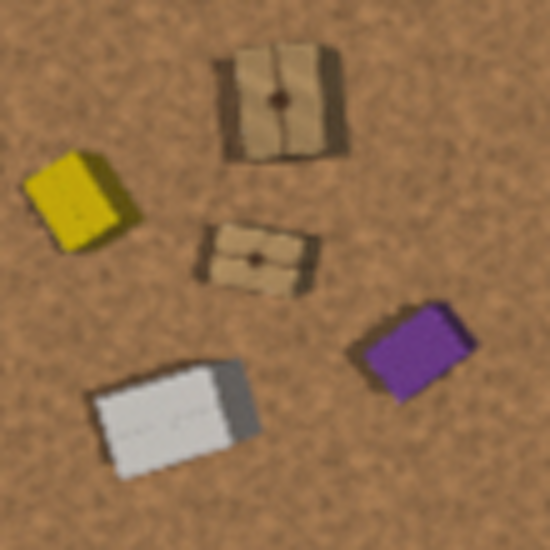

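View pics/crop2.png

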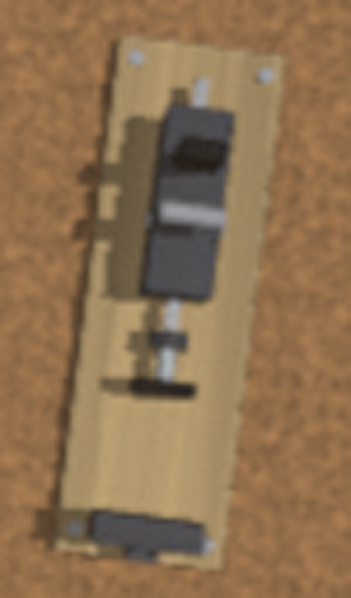

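Run:
```python
from h import *
c=load('top0.png')
for n,u,v,z in [('block',85+257/5,165+258/5,.06),('big',85+280/5,165+100/5,.07),('purple',85+420/5,165+352/5,.05),('yellow',85+72/5,165+202/5,.05),('white',85+165/5,165+420/5,.06)]:
    print(n,onz(c,u,v,z).round(4))
k=1/4.68
for n,x,y,z in [('bed TL',120,38,.018),('TR',287,58,.018),('BL',52,550,.018),('BR',220,570,.018),('stopface L',92,511,.085),('stopface R',204,530,.085),('pad L',130,388,.065),('pad R',196,392,.065),('barL',160,210,.122),('barR',225,218,.122)]:
    print(n,onz(c,245+x*k,115+y*k,z).round(4))
s,p,r=pose(); print(r.as_matrix().round(3)); 
print(load('wrist0.png')['T_tool_cam'].round(3))
```

```text
block [0.4248 0.3473 0.06  ]
big [0.5174 0.3335 0.07  ]
purple [0.3702 0.2525 0.05  ]
yellow [0.4565 0.4592 0.05  ]
white [0.3296 0.3989 0.06  ]
bed TL [ 0.7143 -0.0467  0.018 ]
TR [ 0.7027 -0.1563  0.018 ]
BL [ 0.3796 -0.0058  0.018 ]
BR [ 0.3677 -0.115   0.018 ]
stopface L [ 0.4074 -0.0286  0.085 ]
stopface R [ 0.3964 -0.0981  0.085 ]
pad L [ 0.4842 -0.0526  0.065 ]
pad R [ 0.4822 -0.0942  0.065 ]
barL [ 0.5909 -0.0664  0.122 ]
barR [ 0.5865 -0.1058  0.122 ]
[[-0.961  0.278 -0.001]
 [ 0.278  0.961 -0.002]
 [ 0.    -0.002 -1.   ]]
[[ 0.001 -0.947 -0.32   0.082]
 [ 1.     0.001 -0.    -0.   ]
 [ 0.001 -0.32   0.947 -0.143]
 [ 0.     0.     0.     1.   ]]
```

Emit:
servo_tool --plan '[[[-2, -1.5, 0.2, 0, 0, 0], [-5, -3.5, 0.5, 0, 0, -1], [-8, -5.5, 0.8, 0, 0, -2], [-11, -8, 1, 0, 0, -3], [-14, -10, 1.5, 0, 0, -4], [-17, -12, 2, 0, 0, -5], [-20, -14.5, 2, 0, 0, -6], [-23, -16.5, 2.5, 0, 0, -6.5], [-26, -18.5, 3, 0, 0, -6.5], [-28.5, -20.5, 3, 0, 0, -6.5], [-30.2, -21.6, 3, 0, 0, -6.5], [-31.2, -22.3, 3, 0, 0, -6.5], [-31.2, -22.3, 3, 0, 0, -6.5], [-31.2, -22.3, 3, 0, 0, -6.5]]]' --claw 8.5 --grip_force 25

```text
time: 1.32
tool_pos: [0.4251, 0.3469, 0.2005]
tcp_rot: [-0.266, -3.129, 0.002]
wrist_force: [0.3, -0.2, -0.1]
width: 0.997
```

Run:
```python
from h import *
c=snap('wrist','w1.png'); s,p,r=pose(); print(s['time'],p,r.as_matrix().round(3))
print(proj(c,[.4248,.3473,.06]))
```

```text
1.3667 [0.42470529 0.34747261 0.20052985] [[-0.986  0.168 -0.001]
 [ 0.168  0.986 -0.001]
 [ 0.001 -0.001 -1.   ]]
[265.0817439  175.04888378]
```

View pics/w1.png

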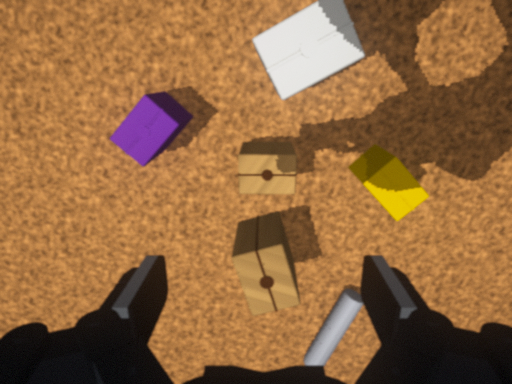

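The small pine block, with its dowel hole at (267,175) and its seam along the jaw axis, is the one meant. The larger pine block at (267,282), purple (150,130), white (310,50) and yellow (390,185) are look-alikes. I'll go down onto the small one.

Emit:
servo_tool --plan '[[[0, 0.15, 2, 0, 0, 0], [0, 0.15, 5, 0, 0, 0], [0, 0.15, 8, 0, 0, 0], [0, 0.15, 11, 0, 0, 0], [0, 0.15, 14, 0, 0, 0], [0, 0.15, 16.5, 0, 0, 0], [0, 0.15, 17.8, 0, 0, 0], [0, 0.15, 17.8, 0, 0, 0], [0, 0.15, 17.8, 0, 0, 0]]]'

```text
time: 2.12
tool_pos: [0.4233, 0.3495, 0.0218]
tcp_rot: [-0.261, -3.128, 0.004]
wrist_force: [-0.2, -0.8, -1.1]
width: 0.997
```

Emit:
servo_tool --plan '[[[0, 0, 0, 0, 0, 0], [0, 0, 0, 0, 0, 0], [0, 0, 0, 0, 0, 0], [0, 0, 0, 0, 0, 0], [0, 0, 0, 0, 0, 0], [0, 0, 0, 0, 0, 0], [0, 0, 0, 0, 0, 0], [0, 0, 0, 0, 0, 0]]]' --claw 4.6 --grip_force 25

```text
time: 2.78
tool_pos: [0.4244, 0.3505, 0.0235]
tcp_rot: [-0.262, -3.13, 0.0]
wrist_force: [-2.0, 0.2, 5.6]
width: 0.58
```

Run:
```python
from h import *
c=snap('wrist','w2.png'); s,p,r=pose(); print(s['time'],p,s['width'],s['wrist_force'])
```

```text
2.8333 [0.42443771 0.35054187 0.02349701] 0.5824651190386472 [-1.46842193  1.29010933  5.78163754]
```

View pics/w2.png

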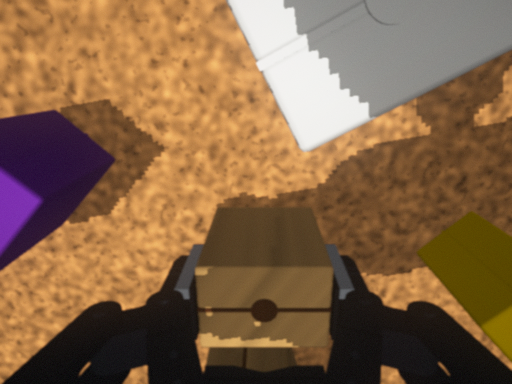

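Emit:
servo_tool --plan '[[[0, 0, -0.5, 0, 0, 0], [0, 0, -3, 0, 0, 0], [0, 0, -6, 0, 0, 0], [0, 0, -9.5, 0, 0, 0], [0, 0, -12.5, 0, 0, 0], [-0.2, -2, -15, 0, 0, 0], [-0.7, -5, -15, 0, 0, -0.5], [-1.5, -8.5, -15, 0, 0, -1], [-2.2, -12, -15, 0, 0, -1], [-2.9, -15.5, -15, 0, 0, -1.5], [-3.6, -19, -15, 0, 0, -2], [-4.2, -22.5, -15, 0, 0, -2], [-4.9, -26, -15, 0, 0, -2.5], [-5.5, -29.5, -15, 0, 0, -2.7], [-6.2, -33, -15, 0, 0, -2.7], [-6.8, -36.5, -15, 0, 0, -2.7], [-7.4, -39.5, -15, 0, 0, -2.7], [-7.7, -41.1, -15, 0, 0, -2.7], [-7.7, -41.1, -15, 0, 0, -2.7], [-7.7, -41.1, -15, 0, 0, -2.7]]]'

```text
time: 4.5
tool_pos: [0.4317, -0.0681, 0.1734]
tcp_rot: [-0.193, -3.134, -0.001]
wrist_force: [0.2, 0.4, -0.4]
width: 0.582
```

Run:
```python
from h import *
c=snap('wrist','w3.png'); s,p,r=pose(); print(s['time'],p,s['width'],s['wrist_force'],r.as_matrix().round(3))
```

```text
4.55 [ 0.43176715 -0.0673694   0.17337138] 0.5873446002707252 [ 0.51119827  0.36772105 -2.08326276] [[-0.993  0.121 -0.001]
 [ 0.121  0.993  0.001]
 [ 0.001  0.001 -1.   ]]
```

View pics/w3.png

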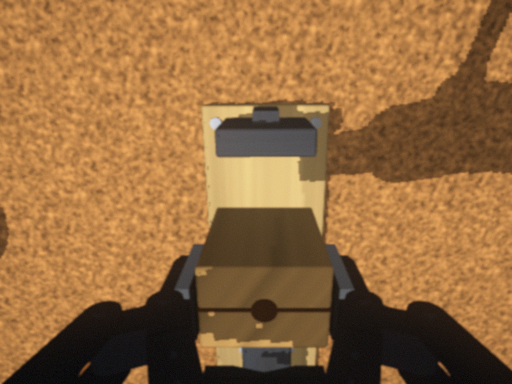

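Run:
```python
from h import *
c=load('w3.png'); s,p,r=pose()
for n,u,v,z in [('bedTL',203,104,.018),('bedTR',329,104,.018),('faceL',216,156,.018),('faceR',316,156,.018),('topL',218,127,.085),('topR',315,127,.085),('blocktop',264,310,.173-.0235+.06)]:
    P=onz(c,u,v,z); d=np.array([-.9926,.122]);q=P[:2]-[.5709,-.0847]
    print(n,P.round(4),'clamp',q@d,q@[-.122,-.9926],'tool',to_tool(P).round(2))
```

```text
bedTL [ 0.3669 -0.1127  0.018 ] clamp 0.1990270067404315 0.05271667314817195 tool [ 5.86 -5.3  15.54]
bedTR [ 0.38   -0.0065  0.018 ] clamp 0.1990327999766205 -0.05431823453617747 tool [ 5.85  5.41 15.55]
faceL [ 0.4128 -0.1093  0.018 ] clamp 0.15391416046537945 0.043684387386047734 tool [ 1.35 -4.4  15.54]
faceR [ 0.4237 -0.0208  0.018 ] clamp 0.15392315841080595 -0.04547171353530199 tool [ 1.34  4.52 15.54]
topL [ 0.3792 -0.0932  0.085 ] clamp 0.18925915451166783 0.03184214473235136 tool [ 4.9  -3.21  8.84]
topR [ 0.3871 -0.0285  0.085 ] clamp 0.18926399985548994 -0.0333994149403757 tool [4.89 3.32 8.85]
blocktop [ 0.4326 -0.0686  0.2095] clamp 0.13924226415675503 0.0009074461968467997 tool [-0.09 -0.11 -3.61]
```

Emit:
servo_tool --plan '[[[0, 0, 1, 0, 0, 0], [0, 0, 3.5, 0, 0, 0], [0, 0, 6, 0, 0, 0], [0, 0, 8.5, 0, 0, 0], [0, 0, 10.5, 0, 0, 0], [0, 0, 12, 0, 0, 0], [0, 0, 12.6, 0, 0, 0], [0, 0, 13, 0, 0, 0], [0, 0, 13, 0, 0, 0], [0, 0, 13, 0, 0, 0]]]'

```text
time: 5.38
tool_pos: [0.4323, -0.067, 0.0439]
tcp_rot: [-0.189, -3.136, -0.001]
wrist_force: [-0.5, -0.5, -0.3]
width: 0.587
```

Run:
```python
from h import *
c=snap('wrist','w4.png'); s,p,r=pose(); print(s['time'],p,s['width'],s['wrist_force'])
snap('side','s4.png')
im=cv2.imread('pics/s4.png'); cv2.imwrite('pics/s4c.png',cv2.resize(im[160:260,200:350],(750,500),interpolation=cv2.INTER_CUBIC))
```

```text
5.4333 [ 0.43265597 -0.06716199  0.04435013] 0.5882834534829194 [ 0.27449804  0.13314172 -1.31169906]
```

View pics/w4.png

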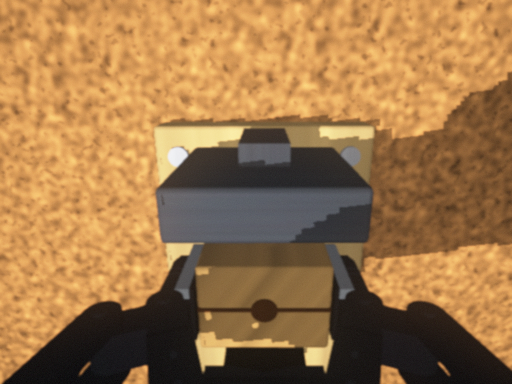

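View pics/s4c.png

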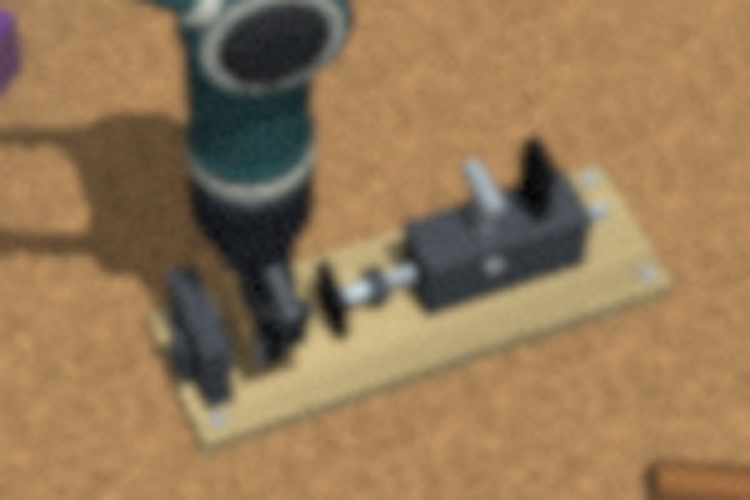

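Emit:
servo_tool --plan '[[[0, 0, 0.1, 0, 0, 0], [0, 0, 0.2, 0, 0, 0], [0, 0, 0.25, 0, 0, 0], [0, 0, 0.25, 0, 0, 0]]]'

```text
time: 5.82
tool_pos: [0.4329, -0.0674, 0.0422]
tcp_rot: [0.19, 3.134, 0.0]
wrist_force: [-0.6, 0.2, -1.6]
width: 0.584
```

Emit:
servo_tool --plan '[[[0, 0, 0.1, 0, 0, 0], [0, 0, 0.15, 0, 0, 0], [0, 0, 0.15, 0, 0, 0]]]'

```text
time: 6.07
tool_pos: [0.4331, -0.0675, 0.0415]
tcp_rot: [0.19, 3.134, 0.0]
wrist_force: [-1.9, 0.8, 7.0]
width: 0.582
```

Emit:
servo_tool --plan '[[[0, 0, 0, 0, 0, 0], [0, 0, 0, 0, 0, 0], [0, 0, 0, 0, 0, 0], [0, 0, 0, 0, 0, 0], [0, 0, 0, 0, 0, 0], [0, 0, 0, 0, 0, 0]]]' --claw 8.0

```text
time: 6.57
tool_pos: [0.433, -0.0675, 0.0413]
tcp_rot: [0.19, 3.135, 0.0]
wrist_force: [0.8, 0.1, -0.6]
width: 0.934
```

Run:
```python
from h import *
c=snap('wrist','w5.png'); s,p,r=pose(); print(s['time'],p,s['width'],s['wrist_force'])
```

```text
6.6167 [ 0.43298554 -0.06748207  0.04134436] 0.9338459020607273 [-0.72484033 -0.36210202  0.14933488]
```

View pics/w5.png

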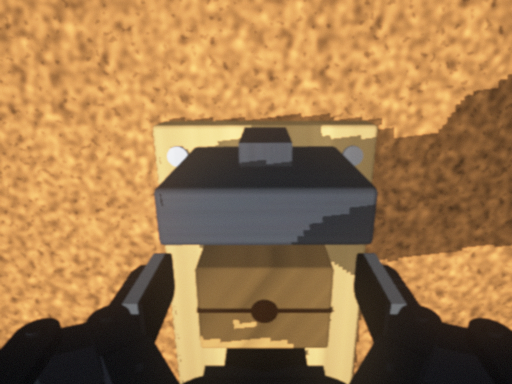

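Run:
```python
from h import *
s,p,r=pose(); print(s['q'].round(3), r.as_matrix().round(4))
o=np.array([.5709,-.0847]);d=np.array([-.9926,.122])
for x in (-.037,-.041): print(o+x*d)
```

```text
[-2.120e-01  2.500e-02  2.267e+00  1.000e-03  8.490e-01 -1.662e+00] [[-9.927e-01  1.210e-01  1.100e-03]
 [ 1.210e-01  9.927e-01  2.000e-04]
 [-1.100e-03  4.000e-04 -1.000e+00]]
[ 0.6076262 -0.089214 ]
[ 0.6115966 -0.089702 ]
```

Emit:
servo_tool --plan '[[[0, 0, -0.5, 0, 0, 0], [0, 0, -2.5, 0, 0, 0], [0, 0, -5, 0, 0, 0], [0, 0, -8, 0, 0, 0], [0, 0, -11, 0, 0, 0], [0, 0, -14, 0, 0, 0], [0, 0, -16, 0, 0, 0], [0, 0, -17, 0, 0, 0], [0, 0, -17, 0, 0, 0]]]' --claw 8.0

```text
time: 7.37
tool_pos: [0.4347, -0.0679, 0.2145]
tcp_rot: [0.19, 3.129, -0.001]
wrist_force: [0.0, -0.0, -1.0]
width: 0.935
```

Emit:
servo_tool --plan '[[[-1, 0, 0, 0, 0, 5], [-2, 0, 0, 0, 0, 12], [-4, 0, 0, 0, 0, 19], [-5.5, 0, 0, 0, 0, 26], [-7, 0, 0, 0, 0, 33], [-8.5, 0, 0, 0, 0, 40], [-10, 0, 0, 0, 0, 47], [-11.5, 0, 0, 0, 0, 54], [-13, 0, 0, 0, 0, 61], [-14.5, 0, 0, 0, 0, 68], [-16, 0, 0, 0, 0, 75], [-17, 0, 0, 0, 0, 82], [-17.4, 0, 0, 0, 0, 88], [-17.4, 0, 0, 0, 0, 90], [-17.4, 0, 0, 0, 0, 90], [-17.4, 0, 0, 0, 0, 90]]]' --claw 6.2

```text
time: 8.7
tool_pos: [0.6063, -0.0887, 0.2133]
tcp_rot: [2.349, 2.083, 0.004]
wrist_force: [-0.0, -0.4, 0.1]
width: 0.724
```

Run:
```python
from h import *
c=snap('wrist','w6.png'); s,p,r=pose(); print(s['time'],p,s['width'],s['wrist_force'],r.as_matrix().round(4))
o=np.array([.5709,-.0847]);d=np.array([-.9926,.122]);e=np.array([-.122,-.9926])
def C(x,y,z): return np.r_[o+x*d+y*e,z]
for n,P in [('bar',C(-.017,0,.122)),('handletop',C(-.055,0,.136)),('pad top',C(.08,0,.065)),('blk',C(.139,0,.078))]: print(n,proj(c,P).round(1),to_tool(P).round(2))
```

```text
8.75 [ 0.60636663 -0.0888031   0.21377463] 0.7251028979314403 [ 0.65488891 -0.49898594  0.75149606] [[ 1.197e-01  9.928e-01  3.900e-03]
 [ 9.928e-01 -1.197e-01 -5.000e-04]
 [ 0.000e+00  3.900e-03 -1.000e+00]]
bar [238.2 193.6] [-0.02 -1.91  9.17]
handletop [292.2 200.4] [-0.03  1.9   7.79]
pad top [132.5 172.1] [  0.   -11.63  14.83]
blk [ 56.9 176.2] [ 1.000e-02 -1.752e+01  1.351e+01]
```

View pics/w6.png

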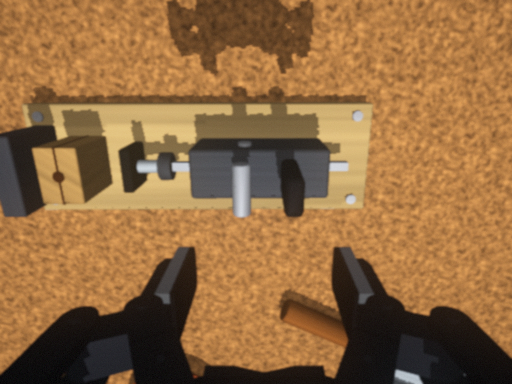

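Emit:
servo_tool --plan '[[[0, 0.1, 1, 0, 0, 0], [0, 0.1, 3, 0, 0, 0], [0, 0.1, 5, 0, 0, 0], [0, 0.1, 7, 0, 0, 0], [0, 0.1, 9, 0, 0, 0], [0, 0.1, 10.5, 0, 0, 0], [0, 0.1, 11.8, 0, 0, 0], [0, 0.1, 12.3, 0, 0, 0], [0, 0.1, 12.3, 0, 0, 0], [0, 0.1, 12.3, 0, 0, 0]]]' --claw 6.2

```text
time: 9.58
tool_pos: [0.608, -0.089, 0.0908]
tcp_rot: [2.348, 2.082, 0.004]
wrist_force: [0.1, -0.0, 1.5]
width: 0.728
```

Run:
```python
from h import *
c=snap('wrist','w7.png'); s,p,r=pose(); print(s['time'],p,s['width'],s['wrist_force'])
```

```text
9.6333 [ 0.60861911 -0.08908664  0.09165579] 0.7251885736495647 [-0.47215029 -0.92174292  0.6294152 ]
```

View pics/w7.png

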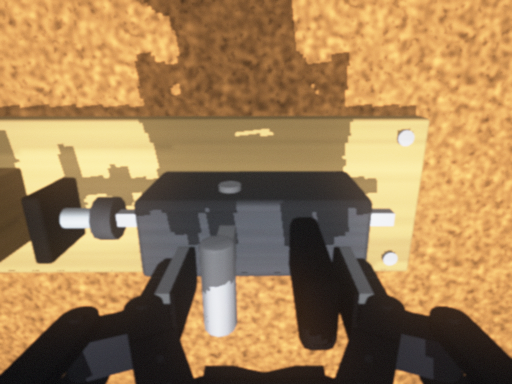

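Emit:
servo_tool --plan '[[[0, 0.3, 0, 0, 0, 0], [0, 0.7, 0, 0, 0, 0], [0, 1, 0, 0, 0, 0], [0, 1.3, 0, 0, 0, 0], [0, 1.5, 0, 0, 0, 0], [0, 1.5, 0, 0, 0, 0], [0, 1.5, 0, 0, 0, 0]]]' --grip_force 60

```text
time: 10.22
tool_pos: [0.6231, -0.0908, 0.0923]
tcp_rot: [2.348, 2.083, 0.004]
wrist_force: [-5.6, 0.2, 3.5]
width: 0.725
```

Run:
```python
from h import *
c=snap('wrist','w8.png'); s,p,r=pose(); print(s['time'],p,s['width'],s['wrist_force'])
```

```text
10.2667 [ 0.62305508 -0.0908092   0.09233662] 0.7255891805189842 [-5.20751874  0.54546245  4.81720092]
```

View pics/w8.png

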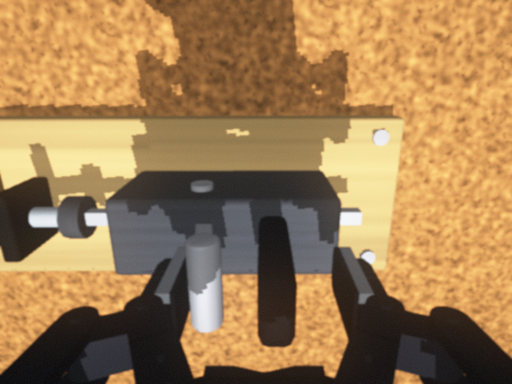

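Emit:
servo_tool --plan '[[[0, 0.2, 0, 0, 0, 0], [0, 0.4, 0, 0, 0, 0], [0, 0.6, 0, 0, 0, 0], [0, 0.6, 0, 0, 0, 0]]]'

```text
time: 10.6
tool_pos: [0.6265, -0.0913, 0.0918]
tcp_rot: [-2.349, -2.084, 0.002]
wrist_force: [-8.4, 0.4, 2.9]
width: 0.726
```

Emit:
servo_tool --plan '[[[0, 0.2, 0, 0, 0, 0], [0, 0.4, 0, 0, 0, 0], [0, 0.4, 0, 0, 0, 0]]]'

```text
time: 10.85
tool_pos: [0.6279, -0.0914, 0.0914]
tcp_rot: [-2.345, -2.081, 0.009]
wrist_force: [-8.9, 0.1, 4.4]
width: 0.725
```

Run:
```python
from h import *
c=snap('wrist','w9.png'); s,p,r=pose(); print(s['time'],p,s['width'],s['wrist_force'])
```

```text
10.9 [ 0.6278823  -0.09141206  0.09140213] 0.7249942193238164 [-9.33426461  0.80497886  4.52148419]
```

View pics/w9.png

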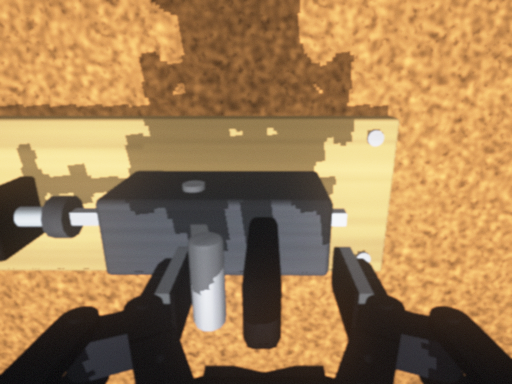

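Emit:
servo_tool --plan '[[[0, -0.8, 0, 0, 0, 0], [0, -1.6, 0, 0, 0, 0], [0, -2.2, 0, 0, 0, 0], [0, -2.2, 0, 0, 0, 0], [0, -1.5, 0, 0, 0, 0], [0, -0.9, 0, 0, 0, 0], [0, -0.4, 0, 0, 0, 0], [0, 0, 0, 0, 0, 0], [0, 0.2, 0, 0, 0, 0], [0, 0.2, 0, 0, 0, 0]]]'

```text
time: 11.73
tool_pos: [0.628, -0.0913, 0.0907]
tcp_rot: [-2.341, -2.078, 0.015]
wrist_force: [-8.4, 1.1, 4.6]
width: 0.725
```

Run:
```python
from h import *
c=snap('wrist','w10.png'); s,p,r=pose(); print(s['time'],p,s['width'],s['wrist_force'])
c=snap('side','s10.png'); im=cv2.imread('pics/s10.png'); cv2.imwrite('pics/s10c.png',cv2.resize(im[160:260,200:350],(750,500),interpolation=cv2.INTER_CUBIC))
```

```text
11.7833 [ 0.62789222 -0.09131372  0.09075264] 0.728817921598122 [-8.60197695  0.56158516  5.3012062 ]
```

View pics/w10.png

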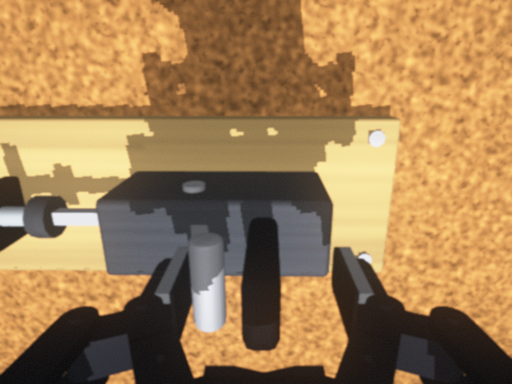

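View pics/s10c.png

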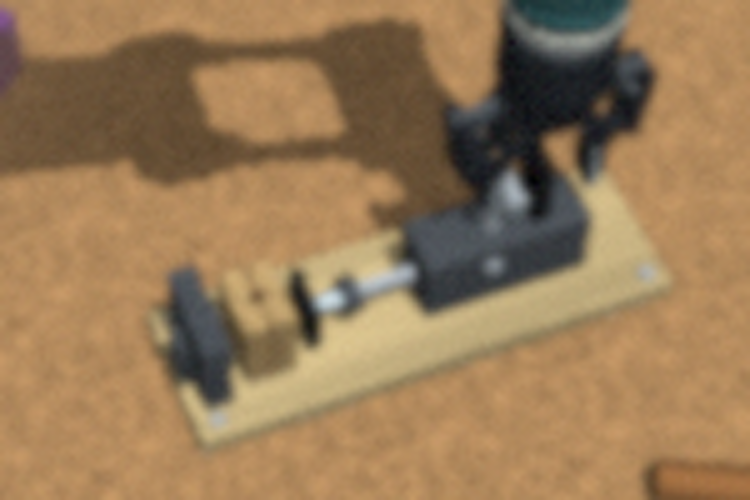

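Emit:
servo_tool --plan '[[[0, -0.8, 0, 0, 0, 0], [0, -1.6, 0, 0, 0, 0], [0, -2.2, 0, 0, 0, 0], [0, -2.2, 0, 0, 0, 0], [0, -1.5, 0, 0, 0, 0], [0, -0.9, 0, 0, 0, 0], [0, -0.4, 0, 0, 0, 0], [0, 0, 0, 0, 0, 0], [0, 0.2, 0, 0, 0, 0], [0, 0.2, 0, 0, 0, 0], [0, -0.8, 0, 0, 0, 0], [0, -1.6, 0, 0, 0, 0], [0, -2.2, 0, 0, 0, 0], [0, -2.2, 0, 0, 0, 0], [0, -1.5, 0, 0, 0, 0], [0, -0.9, 0, 0, 0, 0], [0, -0.4, 0, 0, 0, 0], [0, 0, 0, 0, 0, 0], [0, 0.2, 0, 0, 0, 0], [0, 0.2, 0, 0, 0, 0]]]'

```text
time: 13.5
tool_pos: [0.6276, -0.0912, 0.0902]
tcp_rot: [-2.337, -2.074, 0.022]
wrist_force: [-8.8, 0.2, 5.0]
width: 0.73
```

```bash
cat > look.py <<'E'
import sys
from h import *
k=sys.argv[1]
c=snap('side','s%s.png'%k); im=cv2.imread('pics/s%s.png'%k); a=cv2.resize(im[190:250,220:310],(780,520),interpolation=cv2.INTER_CUBIC)
cv2.imwrite('pics/s%sc.png'%k,a)
s,p,r=pose(); print(s['time'],p,s['width'],s['wrist_force'],s['tcp_rot'])
E
python3 look.py 11
```

```text
13.55 [ 0.62756255 -0.09122179  0.0901915 ] 0.7246667250808081 [-9.03786482  1.24368268  4.70795303] [-2.33727321 -2.07429657  0.0222615 ]
```

View pics/s11c.png

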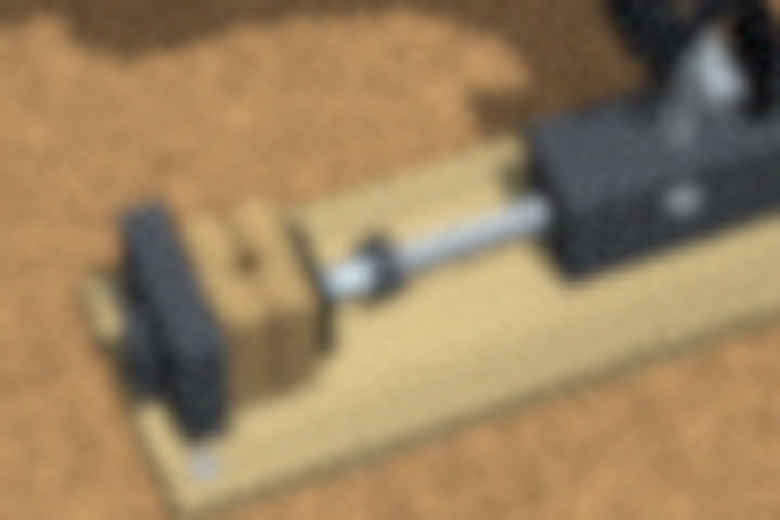

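```bash
cat >> h.py <<'E'
o=np.array([.5709,-.0847]);d=np.array([-.9926,.122]);e=np.array([-.122,-.9926])
def C(x,y,z): return np.r_[o+x*d+y*e,z]
def alongx(c,u,y,z):
    from scipy.optimize import brentq
    return brentq(lambda x:proj(c,C(x,y,z))[0]-u,-.15,.25)
E
python3 - <<'E'
from h import *
c=load('s11.png'); k=90/780
f=lambda u:220+u*k
print('collar',alongx(c,f(380),0,.045),'stem/pad',alongx(c,f(326),0,.045),'hous face',alongx(c,f(547),0,.045))
print('pad right top-edge corner', alongx(c,f(330),.02,.045))
print('hole',alongx(c,f(248),0,.078),'stop topnear', alongx(c,f(160),-.035,.085), alongx(c,f(222),.035,.085))
c=load('s10.png'); f=lambda u:200+u*150/750
print('s10 collar',alongx(c,f(348),0,.045),'hole',alongx(c,f(260),0,.078),'stem/pad',alongx(c,f(316),0,.045))
c=load('s4.png')
print('s4 collar',alongx(c,f(375),0,.045),'stem/pad',alongx(c,f(343),0,.045))
E
```

```text
collar 0.09360745308569354 stem/pad 0.11559588424593531 hous face 0.024651511448262452
pad right top-edge corner 0.12175300062007297
hole 0.14628016846281297 stop topnear 0.16800532081126984 0.16922549295313885
s10 collar 0.07316909761942954 hole 0.13468117526366088 stem/pad 0.09589466985369056
s4 collar 0.05387038046251988 stem/pad 0.07673044133801803
```

Emit:
servo_tool --plan '[[[0, -0.8, 0, 0, 0, 0], [0, -1.6, 0, 0, 0, 0], [0, -2.2, 0, 0, 0, 0], [0, -2.2, 0, 0, 0, 0], [0, -1.5, 0, 0, 0, 0], [0, -1.1, 0, 0, 0, 0], [0, -0.8, 0, 0, 0, 0], [0, -0.6, 0, 0, 0, 0], [0, -0.4, 0, 0, 0, 0], [0, -0.4, 0, 0, 0, 0]]]'

```text
time: 14.38
tool_pos: [0.6226, -0.0906, 0.0904]
tcp_rot: [-2.335, -2.072, 0.026]
wrist_force: [-6.7, 0.7, 6.5]
width: 0.727
```

```bash
python3 look.py 12
```

```text
14.4333 [ 0.6226121  -0.09062478  0.09041216] 0.725493272554981 [-5.76759392  0.92439849  5.09775955] [-2.33493659 -2.07246262  0.02618297]
```

View pics/s12c.png

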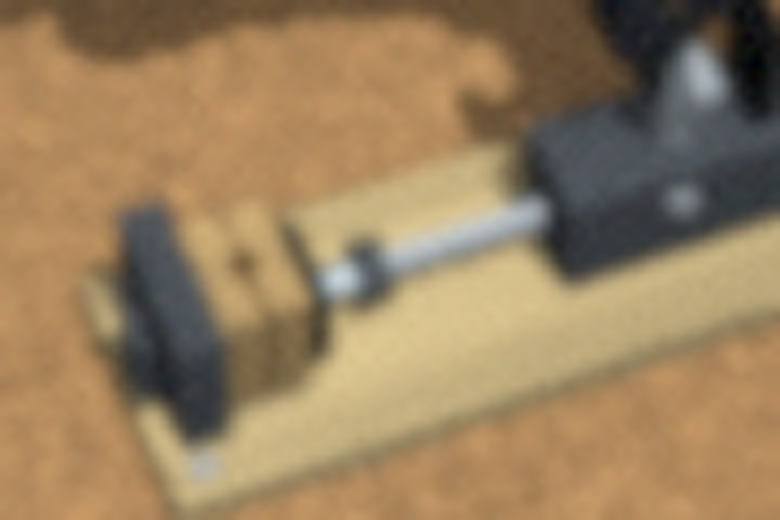

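Emit:
servo_tool --plan '[[[0, -0.8, 0, 0, 0, 0], [0, -1.5, 0, 0, 0, 0], [0, -1.8, 0, 0, 0, 0], [0, -1.8, 0, 0, 0, 0], [0, -1.2, 0, 0, 0, 0], [0, -0.8, 0, 0, 0, 0], [0, -0.5, 0, 0, 0, 0], [0, -0.2, 0, 0, 0, 0], [0, 0, 0, 0, 0, 0], [0, 0.1, 0, 0, 0, 0], [0, 0.1, 0, 0, 0, 0]]]'

```text
time: 15.35
tool_pos: [0.6217, -0.0905, 0.0905]
tcp_rot: [-2.332, -2.07, 0.032]
wrist_force: [-8.0, 0.1, 7.6]
width: 0.73
```

```bash
python3 look.py 13
```

```text
15.4 [ 0.6217061  -0.09053309  0.0904503 ] 0.7307243734326236 [-8.29717587  1.16605455  7.10819546] [-2.33158132 -2.06976308  0.03192491]
```

View pics/s13c.png

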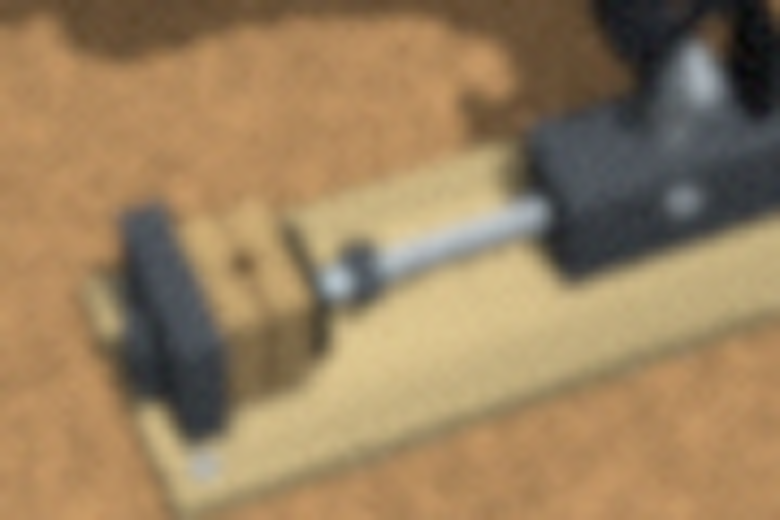

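Run:
```python
from h import *
xs=np.arange(.03,.135,.0005)
for k in ['4','10','11','12','13']:
    c=load('s%s.png'%k); g=c['color'].astype(np.float32).mean(2)
    uv=np.array([proj(c,C(x,-.003,.045)) for x in xs])
    vals=[]
    P=[cv2.remap(g,np.float32([uv[:,0]]),np.float32([uv[:,1]+dv]),cv2.INTER_LINEAR)[0] for dv in (-2,-1,0,1)]
    p=np.max(P,0)
    # edges
    dp=np.gradient(cv2.GaussianBlur(p.reshape(1,-1),(0,0),2)[0])
    from scipy.signal import find_peaks
    up=[(round(xs[i]*1e3,1),round(float(dp[i]),1)) for i in find_peaks(dp,height=2)[0]]
    dn=[(round(xs[i]*1e3,1),round(float(-dp[i]),1)) for i in find_peaks(-dp,height=2)[0]]
    print(k,'rise',up,'fall',dn)
```

```text
4 rise [(np.float64(32.0), 2.3), (np.float64(58.0), 5.7), (np.float64(93.0), 4.0), (np.float64(100.5), 2.6)] fall [(np.float64(51.0), 3.7), (np.float64(82.5), 6.9), (np.float64(122.5), 2.7)]
10 rise [(np.float64(32.0), 2.3), (np.float64(77.0), 6.2), (np.float64(109.0), 6.5)] fall [(np.float64(69.0), 4.7), (np.float64(93.0), 3.7), (np.float64(101.0), 7.4)]
11 rise [(np.float64(97.5), 6.9), (np.float64(123.5), 3.2)] fall [(np.float64(90.0), 4.5), (np.float64(112.5), 3.5), (np.float64(118.5), 5.3)]
12 rise [(np.float64(32.0), 2.4), (np.float64(104.0), 6.3), (np.float64(125.0), 3.7)] fall [(np.float64(94.5), 4.5), (np.float64(114.5), 4.1), (np.float64(120.0), 5.1)]
13 rise [(np.float64(31.5), 2.2), (np.float64(107.0), 5.9), (np.float64(125.5), 3.5), (np.float64(129.0), 2.2)] fall [(np.float64(97.5), 5.0), (np.float64(114.5), 3.5), (np.float64(120.0), 4.3)]
```

Run:
```python
from h import *
F=[]
for i in range(12):
    c=snap('side'); F.append(bot.read_state()['wrist_force']); 
print(np.mean(F,0),np.std(F,0)/3.4)
c=snap('top','t13.png'); im=cv2.imread('pics/t13.png'); cv2.imwrite('pics/t13c.png',cv2.resize(im[165:243,250:310],(600,780)[::1],interpolation=cv2.INTER_CUBIC)[180:])
```

```text
[-8.66076344  0.91614652  7.15883445] [0.13368855 0.07598863 0.15119412]
```

View pics/t13c.png

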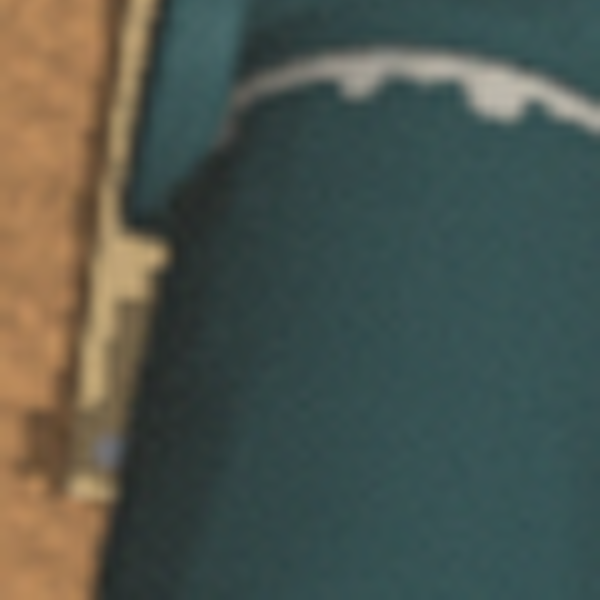

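Emit:
servo_tool --plan '[[[0, -0.8, 0, 0, 0, 0], [0, -1.5, 0, 0, 0, 0], [0, -1.8, 0, 0, 0, 0], [0, -1.8, 0, 0, 0, 0], [0, -1.8, 0, 0, 0, 0]]]'

```text
time: 16.47
tool_pos: [0.6041, -0.0884, 0.0912]
tcp_rot: [-2.332, -2.07, 0.031]
wrist_force: [-0.2, 0.9, -0.2]
width: 0.728
```

```bash
python3 look.py 14
cat > prof.py <<'E'
import sys
from h import *
from scipy.signal import find_peaks
xs=np.arange(.03,.135,.0005)
for k in sys.argv[1:]:
    c=load('s%s.png'%k); g=c['color'].astype(np.float32).mean(2)
    for yy in (-.003,.003):
        uv=np.array([proj(c,C(x,yy,.045)) for x in xs])
        p=np.max([cv2.remap(g,np.float32([uv[:,0]]),np.float32([uv[:,1]+dv]),cv2.INTER_CUBIC)[0] for dv in (-2,-1,0,1)],0)
        dp=np.gradient(cv2.GaussianBlur(p.reshape(1,-1),(0,0),2)[0])
        print(k,yy,'rise',[float(round(xs[i]*1e3,1)) for i in find_peaks(dp,height=2)[0]],'fall',[float(round(xs[i]*1e3,1)) for i in find_peaks(-dp,height=2)[0]])
E
python3 prof.py 4 10 11 12 13 14
```

```text
16.5167 [ 0.60412167 -0.08844985  0.09117253] 0.7225663919078794 [ 0.70991428  0.60061736 -0.64385285] [-2.33218775 -2.07015094  0.03096134]
4 -0.003 rise [31.5, 59.5, 92.0, 101.5] fall [45.5, 49.5, 74.0, 81.5, 123.0]
4 0.003 rise [32.0, 59.0, 62.0, 93.5] fall [51.5, 73.5, 80.5, 83.5, 102.5, 122.5]
10 -0.003 rise [31.5, 77.5, 109.5] fall [68.0, 70.0, 93.5, 100.0, 102.0]
10 0.003 rise [32.0, 79.5, 83.5, 109.0, 112.0] fall [69.5, 101.5]
11 -0.003 rise [98.5, 123.5] fall [89.0, 113.0, 119.0]
11 0.003 rise [31.5, 100.5, 125.0] fall [90.5, 119.0]
12 -0.003 rise [31.5, 102.5, 124.5] fall [95.0, 116.0, 120.0]
12 0.003 rise [32.0, 105.0, 107.5, 126.0] fall [94.5, 97.0, 119.5]
13 -0.003 rise [106.0, 124.5] fall [92.0, 96.5, 116.0, 120.0]
13 0.003 rise [32.0, 108.0, 126.0, 129.0] fall [98.0, 119.0]
14 -0.003 rise [102.5, 124.5] fall [95.0, 120.0]
14 0.003 rise [32.0, 105.0, 126.0] fall [94.5, 119.5]
```

View pics/s14c.png

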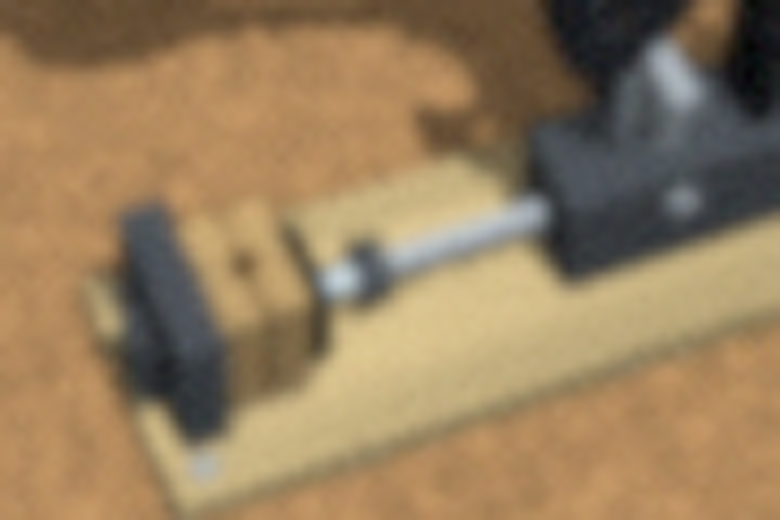

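Releasing the trigger let the rod slip back to the worn catch's 3 N limit, about 4.3 mm of spring. That puts the last squeeze at about 7.5–8 mm. I'll squeeze about 1.5 mm further this time.

Emit:
servo_tool --plan '[[[0, 0.5, 0, 0, 0, 0], [0, 1, 0, 0, 0, 0], [0, 1.3, 0, 0, 0, 0], [0, 1.6, 0, 0, 0, 0], [0, 1.8, 0, 0, 0, 0], [0, 1.9, 0, 0, 0, 0], [0, 2, 0, 0, 0, 0], [0, 2.1, 0, 0, 0, 0], [0, 2.1, 0, 0, 0, 0], [0, 2.1, 0, 0, 0, 0]]]'

```text
time: 17.35
tool_pos: [0.6225, -0.0906, 0.0904]
tcp_rot: [-2.328, -2.067, 0.038]
wrist_force: [-8.8, 0.9, 7.6]
width: 0.727
```

```bash
python3 look.py 15; python3 prof.py 13 14 15
python3 - <<'E'
from h import *
F=[]
for i in range(10):
    c=snap('side'); F.append(bot.read_state()['wrist_force'])
print(np.mean(F,0),pose()[1])
snap('wrist','w15.png')
E
```

```text
17.4 [ 0.62255264 -0.09060183  0.09050207] 0.7240805924208032 [-9.66654219  1.063124    7.13916426] [-2.3282256  -2.06722028  0.03752888]
13 -0.003 rise [106.0, 124.5] fall [92.0, 96.5, 116.0, 120.0]
13 0.003 rise [32.0, 108.0, 126.0, 129.0] fall [98.0, 119.0]
14 -0.003 rise [102.5, 124.5] fall [95.0, 120.0]
14 0.003 rise [32.0, 105.0, 126.0] fall [94.5, 119.5]
15 -0.003 rise [106.0, 124.0] fall [99.0, 116.0, 120.0]
15 0.003 rise [32.0, 108.0, 126.0, 128.5] fall [98.0, 120.5]
[-9.14584074  0.89303258  7.48373668] [ 0.62250052 -0.09058342  0.09049411]
```

View pics/s15c.png

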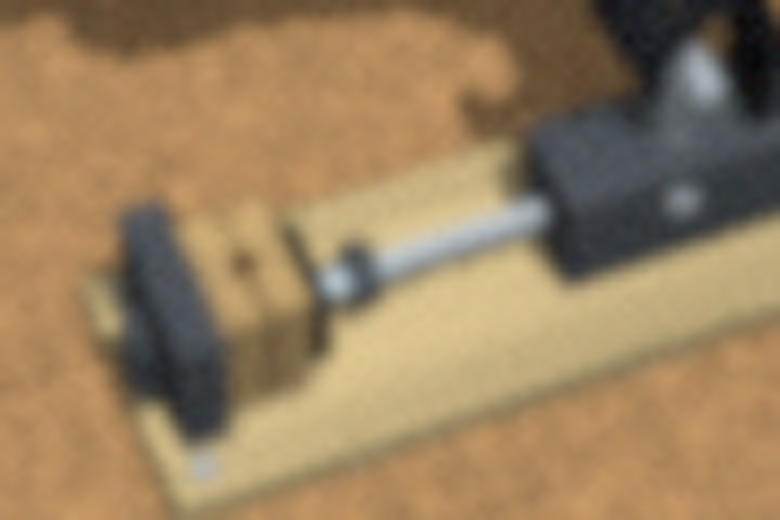

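View pics/w15.png

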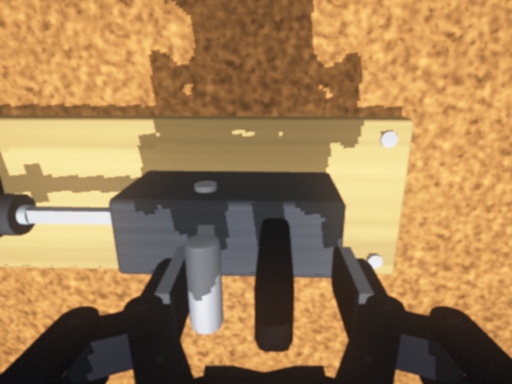

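```bash
python3 -c "
from workcell import bot,finish_job
print(finish_job()); s=bot.read_state(); print(s['time'],s['tool_pos'],s['wrist_force'])"
```

```text
the job is handed in; nothing more can be done
None
the job is handed in; nothing more can be done
```

I picked up the small pine block, stood it on the bed about 13 mm from the stop with its seam crosswise, and let go. I then pumped the trigger until the pad pressed the block against the stop. I handed the job in at about 18 s while still holding the trigger squeezed; the hand-in gave no verdict.

**Last checks:**
- **Block:** the side view shows it upright and square, between pad and stop. The robot was touching only the trigger.
- **Trigger:** the force at the wrist was steady, about 9 N along the squeeze and 7.5 N vertical. The wrist view shows the finger on the bar, which was pulled well back.
- **Spring:** I put it at about 8 mm in, or 5.8 N, against a half-way mark of 9 mm. This rests on the rod moving about 4 mm past the point where the worn catch holds 3 N (4.3 mm).

**Disagreement:** my spring estimates did not all match.
- On the squeeze before the last, the wrist force and the rod's position both gave about 7 mm.
- The stem length seen in the side view, at about 3 mm per pixel, suggested 11–12 mm for both squeezes.
- All of these lie within the required 5.5–13.5 mm.

**How I squeezed:** I moved the arm with the fingers either side of the trigger and handle, instead of closing the gripper. The tool tilted about 2° over the strokes.

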